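# Put the stray paint bottles back in the trays of their colour

## Task

Tidy the poster-paint display on the shop counter: each tray is for the one colour of its strips, but a bottle of another colour has been left in the yellow tray and two more bottles stand on the counter mat. Put each of these three stray bottles into the tray of its own colour, set down gently so that it stands upright on the tray's floor, not dropped. Do not knock over the bottles that already stand in their trays, which must stay standing there, and leave the other things on the counter where they are.

Things in the scene. Friction and masses are not known exactly. Their poses are not given: they have to be found in the camera images.
- stray_pink: stray, for the pink tray: upright pink paint bottle: round body 48 mm in diameter to 86 mm up, cone shoulder, pink cap 26 mm in diameter from 100 to 130 mm up (grip here); about 0.2 kg. Origin: centre of the underside; z up its axis. Of the pink and the blue stray, one starts wrongly in the yellow tray, the other on the mat.
- stray_yellow: stray, for the yellow tray: upright yellow paint bottle: round body 48 mm in diameter to 86 mm up, cone shoulder, yellow cap 26 mm in diameter from 100 to 130 mm up (grip here); about 0.2 kg. Origin: centre of the underside; z up its axis. Starts on the mat.
- stray_blue: stray, for the blue tray: upright blue paint bottle: round body 48 mm in diameter to 86 mm up, cone shoulder, blue cap 26 mm in diameter from 100 to 130 mm up (grip here); about 0.2 kg. Origin: centre of the underside; z up its axis. Of the pink and the blue stray, one starts wrongly in the yellow tray, the other on the mat.
- tray_pink: pink tray: open, square, white, 150 x 150 mm, 45 mm high, walls and floor 5 mm thick (140 x 140 mm inside, room for four bottles two by two), pink strips over its front and back walls, pale pink floor; fixed. Origin: centre of its underside, on the counter; inner floor 5 mm above; x, y along its sides.
- tray_yellow: yellow tray: open, square, white, 150 x 150 mm, 45 mm high, walls and floor 5 mm thick (140 x 140 mm inside, room for four bottles two by two), yellow strips over its front and back walls, pale yellow floor; fixed. Origin: centre of its underside, on the counter; inner floor 5 mm above; x, y along its sides.
- tray_blue: blue tray: open, square, white, 150 x 150 mm, 45 mm high, walls and floor 5 mm thick (140 x 140 mm inside, room for four bottles two by two), blue strips over its front and back walls, pale blue floor; fixed. Origin: centre of its underside, on the counter; inner floor 5 mm above; x, y along its sides.
- stock_pink_1: pink bottle that already stands in the pink tray, where it belongs; the same as the stray pink bottle, origin at the centre of the underside.
- stock_pink_2: pink bottle that already stands in the pink tray, where it belongs; the same as the stray pink bottle, origin at the centre of the underside.
- stock_yellow_1: yellow bottle that already stands in the yellow tray, where it belongs; the same as the stray yellow bottle, origin at the centre of the underside.
- stock_yellow_2: yellow bottle that already stands in the yellow tray, where it belongs; the same as the stray yellow bottle, origin at the centre of the underside.
- stock_blue_1: blue bottle that already stands in the blue tray, where it belongs; the same as the stray blue bottle, origin at the centre of the underside.
- stock_blue_2: blue bottle that already stands in the blue tray, where it belongs; the same as the stray blue bottle, origin at the centre of the underside.
- mat: dark rubber counter mat, 150 x 500 mm (x, y), 5 mm thick, fixed; stray bottles stand on it. Origin: centre of its underside.
- glue_stick: bystander: white and green glue stick, 28 mm in diameter, 82 mm tall, standing on the mat. Origin: centre of the underside.
- toy_car: bystander: green and black toy car, 150 x 75 mm, 52 mm high, on the counter to the right. Origin: under its centre; x along its length.
- calculator: bystander: grey desk calculator, 150 x 105 mm, 20 mm high, on the counter to the left. Origin: centre of the underside.
- tape_dispenser: bystander: blue tape dispenser, 155 x 56 mm, 88 mm high, on the counter to the right. Origin: centre of the underside.
There are look-alikes about, which are no part of the job. What is shaped like the stock_yellow_2 but grey or turquoise is not meant. Leave any grey or turquoise look-alike of the stray_pink alone.

How it is judged:
At the end, for the whole second after the job is handed in: All nine bottles stand at rest (under 0.03 m/s) in the trays of their own colours: axis within 52 mm of the tray's centre along each side, underside less than 12 mm above the tray's underside, within 0.15 rad of upright (x of stray_pink in the frame of tray_pink between -0.052 and 0.052 m and y of stray_pink in the frame of tray_pink between -0.052 and 0.052 m and z of each of stray_pink, stock_pink_1, stock_pink_2 in the frame of tray_pink below 0.012 m and angle between each of stray_pink, stray_yellow, stray_blue, stock_pink_1, stock_pink_2, stock_yellow_1, stock_yellow_2, stock_blue_1, stock_blue_2's own z axis and vertical below 0.15 rad and linear speed of each of stray_pink, stray_yellow, stray_blue, stock_pink_1, stock_pink_2, stock_yellow_1, stock_yellow_2, stock_blue_1, stock_blue_2 below 0.03 m/s and x of stray_yellow in the frame of tray_yellow between -0.052 and 0.052 m and y of stray_yellow in the frame of tray_yellow between -0.052 and 0.052 m and z of each of stray_yellow, stock_yellow_1, stock_yellow_2 in the frame of tray_yellow below 0.012 m and x of stray_blue in the frame of tray_blue between -0.052 and 0.052 m and y of stray_blue in the frame of tray_blue between -0.052 and 0.052 m and z of each of stray_blue, stock_blue_1, stock_blue_2 in the frame of tray_blue below 0.012 m and x of stock_pink_1 in the frame of tray_pink between -0.052 and 0.052 m and y of stock_pink_1 in the frame of tray_pink between -0.052 and 0.052 m and x of stock_pink_2 in the frame of tray_pink between -0.052 and 0.052 m and y of stock_pink_2 in the frame of tray_pink between -0.052 and 0.052 m and x of stock_yellow_1 in the frame of tray_yellow between -0.052 and 0.052 m and y of stock_yellow_1 in the frame of tray_yellow between -0.052 and 0.052 m and x of stock_yellow_2 in the frame of tray_yellow between -0.052 and 0.052 m and y of stock_yellow_2 in the frame of tray_yellow between -0.052 and 0.052 m and x of stock_blue_1 in the frame of tray_blue between -0.052 and 0.052 m and y of stock_blue_1 in the frame of tray_blue between -0.052 and 0.052 m and x of stock_blue_2 in the frame of tray_blue between -0.052 and 0.052 m and y of stock_blue_2 in the frame of tray_blue between -0.052 and 0.052 m); the robot touches nothing.
It fails at once if the stray pink bottle is dropped or thrown (moves faster than 0.6 m/s out of the grip, a fall of about 2 cm) (linear speed of stray_pink above 0.6 m/s and contact force between the fingers and stray_pink below 0.1 N).
It fails at once if the stray yellow bottle is dropped or thrown (moves faster than 0.6 m/s out of the grip, a fall of about 2 cm) (linear speed of stray_yellow above 0.6 m/s and contact force between the fingers and stray_yellow below 0.1 N).
It fails at once if the stray blue bottle is dropped or thrown (moves faster than 0.6 m/s out of the grip, a fall of about 2 cm) (linear speed of stray_blue above 0.6 m/s and contact force between the fingers and stray_blue below 0.1 N).
It fails at once if a bottle already standing in its own tray is knocked over (tips more than 0.6 rad) (angle between any of stock_pink_1, stock_pink_2, stock_yellow_1, stock_yellow_2, stock_blue_1, stock_blue_2's own z axis and vertical above 0.6 rad).
It fails at once if the glue stick, toy car, calculator or tape dispenser is moved more than 30 mm (distance of any of glue_stick, toy_car, calculator, tape_dispenser from where it was at the start of the episode above 0.03 m).
It also fails if it takes over 72 s, if anything falls off the work surface, if the arm or the gripper's body presses on something with over 40 N, if the wrist force passes 120 N, or if a joint passes its speed limit or range.

## Robot

A 6-joint arm with a two-finger parallel gripper is mounted at the origin on the work surface. World frame = base frame: x ahead of the robot, y to its left, z up, the work surface at z = 0. Lengths are in m, angles in rad, forces in N, time in s.
With the tool pointing down it reaches from about 0.3 to 0.875 m from the base axis. Payload 6.4 kg.
Tool frame: the origin (TCP) lies on the front face of the gripper's body, between the roots of the fingers; the fingertips stand 73 mm ahead of it and the grasp point (between the pads) lies ctrl.pinch_z ahead of it (ctrl.pinch_z is the distance from the TCP to the grasp point, in m); z points along the fingers, x is the direction in which the jaws open and shut, and the axes are right-handed (so a half turn about z gives the same grasp; the last joint's range is limited). The gripper opens to 85 mm and grips with 20 to 120 N. Pads are 22 mm wide; open, the fingers measure 114 mm over their backs; the gripper's body (76 mm by 85 mm) begins 54 mm behind the grasp point. The pads swing forward as they close: fully open they stand 13 mm farther back than shut.
Start: joints at [0.928, 0.181, 1.607, -0, 1.354, -0.206], TCP at [0.243, 0.521, 0.304] pointing down, gripper open.
Joint ranges: [-2.99, 2.99], [-0.89, 2.07], [0.3, 2.58], [-1.14, 4.28], [0, 2.63], [-3.12, 3.12]. Speed limits (rad/s): [2.57, 2.57, 3.01, 3.14, 3.14, 3.14].

## Interface

Orientations are given as a unit quaternion [w, x, y, z].
In Python, from bench import ctrl gives the robot as it stands.
- The arm moves only by the tool move_arm, never from a script. Its argument "rows" is text: rows parted by semicolons, each of 7 numbers parted by spaces: the shift along the tool's x, y, z in cm, then the turn, a rotation vector about the tool's x, y, z in degrees, then the opening, from 0 (shut) to 1 (fully open). In form: x y z rx ry rz grip; .... A call has 1 to 20 rows; each row shifts and turns the commanded pose from where the row before left it, along the tool's axes as they then stand; what a row does not reach is not made up. A row lasts 1/10 s, in which the tool goes at most 50 mm and 8.59 degrees, less where a joint would pass 70% of its speed; a pose out of reach is approached as far as the arm can. A call with a gripper value outside its range is refused whole. The fingers move at their own pace and stop on an object; the grip force is fixed at half the most. Time passes only in rows, so rows that do not move let the fingers close. It gives the time, the measured TCP pose, the force and the opening at its end, in the units of the state.
- ctrl.get_obs(): the state, without advancing time (a new reading comes with each control period).
- ctrl.camera(name): name is "scene" or "side" or "wrist"; returns a dict with "color" (420x560x3 uint8, blue, green, red), "fx", "fy", "cx", "cy" (pixels), "rvec" (rotation vector, rad) and "tvec" (3), from world to camera coordinates, as OpenCV has them. Camera axes: x right, y down, z forward; pixel columns grow to the right and rows downward; lengths in m; the calibration is good to about 2 mm. A picture is of the moment at which its call begins. There is no depth.
- ctrl.hand_in(): hands the job in, once; it reports no verdict.
Trained networks look in the newest picture that a camera, given by its name, has taken for a name from the list of things; names that differ only in an ending like _2 or _b are one class to them, and where a whole thing is asked for, a point or a joint stands for the part that bears it (a point fixed in the world has none). Each returns a list of dicts, best first, with "confidence" (0 to 1); they miss things now and then, are a little off and sometimes report something else, mostly with a low value. They report only what shows in the picture. A call takes as long as a camera call. They do not tell look-alikes from the thing itself.
- ctrl.look_for(camera, query): "bbox" ([left, top, right, bottom] in pixels, round what is visible of it).
- ctrl.trace(camera, query): "region" (420x560 bool, what is visible of it) and "bbox" ([left, top, right, bottom] in pixels, round what is visible of it).
The state is a dict: "time_s": time; "q": joint angles; "dq": joint speeds; "joint_efforts": joint torques, N m; "eef_pos": TCP position; "eef_rot": TCP orientation; "wrist_force": force on the tool from outside, world axes, zero at the start; "torque": the same for the moment, N m; "opening": opening from 0.0 (shut) to 1.0 (fully open).
Only numpy, scipy, OpenCV 4.12 (cv2) and the standard library are available. Lean on these libraries where they do the work, as an engineer would, in place of code of your own. Each camera call takes 0.05 s, during which the arm holds its last target.

## Working session

There is one attempt and no reset: what is moved stays moved. The work goes in short steps, Python scripts to look and compute and a tool call to move; the robot and the scene stay as the last step left them, time stands still between calls to the robot, and variables do not carry over. Pictures are saved under pics/ and viewed, and the job is handed in when it is done.

Besides the shell and the picture viewer there is one more tool, called after "Call:" as a command line: name --argument value ..., lists and objects as JSON in quotes. move_arm: Moves the arm, as the interface text tells. Its arguments: {"type":"object","properties":{"rows":{"type":"string"}},"required":["rows"]}

```bash
mkdir -p pics; cat > h.py <<'E'
import numpy as np,cv2
from bench import ctrl
def cam(n,save=None):
    c=ctrl.camera(n); 
    if save: cv2.imwrite('pics/'+save+'.png',c['color'])
    return c
def ray(c,u,v):
    R=cv2.Rodrigues(np.array(c['rvec'],float))[0];t=np.array(c['tvec'],float).ravel()
    o=-R.T@t; d=R.T@np.array([(u-c['cx'])/c['fx'],(v-c['cy'])/c['fy'],1.]); return o,d
def atz(c,u,v,z):
    o,d=ray(c,u,v); return o+d*(z-o[2])/d[2]
def proj(c,p):
    K=np.array([[c['fx'],0,c['cx']],[0,c['fy'],c['cy']],[0,0,1.]])
    return cv2.projectPoints(np.array(p,float).reshape(-1,1,3),np.array(c['rvec'],float),np.array(c['tvec'],float),K,None)[0].reshape(-1,2)
E
python3 - <<'E'
from h import *
for n in('scene','side','wrist'):
    c=cam(n,n+'0'); print(n,c['fx'],ray(c,280,210))
    if n!='wrist':
        for q in('stray_pink','stray_yellow','stray_blue','tray_pink','tray_yellow','tray_blue','glue_stick'):
            print(q,[(np.round(r['bbox']).tolist(),round(r['confidence'],2)) for r in ctrl.look_for(n,q)])
print(ctrl.pinch_z,ctrl.get_obs())
E
```

```text
scene 394.68345090691736 (array([ 0.99359417, -0.18591099,  0.88001137]), array([-0.52001493,  0.20108639, -0.83019475]))
stray_pink [([346.0, 112.0, 365.0, 150.0], 0.98), ([312.0, 118.0, 328.0, 152.0], 0.94), ([337.0, 204.0, 363.0, 247.0], 0.74)]
stray_yellow [([343.0, 158.0, 366.0, 201.0], 0.89)]
stray_blue [([212.0, 196.0, 234.0, 237.0], 0.58)]
tray_pink [([253.0, 232.0, 333.0, 312.0], 0.85), ([75.0, 210.0, 132.0, 269.0], 0.58)]
tray_yellow [([321.0, 208.0, 411.0, 283.0], 0.6)]
tray_blue [([182.0, 250.0, 260.0, 334.0], 0.71), ([211.0, 198.0, 236.0, 237.0], 0.47), ([342.0, 161.0, 366.0, 199.0], 0.22)]
glue_stick [([274.0, 189.0, 286.0, 213.0], 0.8)]
side 487.21301513856315 (array([ 0.05263736, -0.99471166,  0.64914074]), array([ 0.34095199,  0.80643383, -0.48315532]))
stray_pink [([291.0, 152.0, 304.0, 189.0], 0.97), ([179.0, 166.0, 195.0, 209.0], 0.95), ([337.0, 160.0, 354.0, 208.0], 0.67), ([175.0, 148.0, 192.0, 180.0], 0.48)]
stray_yellow [([240.0, 155.0, 255.0, 197.0], 0.79), ([209.0, 186.0, 334.0, 289.0], 0.41)]
stray_blue [([284.0, 204.0, 307.0, 257.0], 0.84)]
tray_pink [([30
[... 304 characters left out ...]
.0539 {'time_s': 0.85, 'q': array([ 9.27670801e-01,  1.80743839e-01,  1.60699836e+00, -7.57467402e-06,
        1.35385398e+00, -2.06266399e-01]), 'dq': array([-1.87435117e-04, -9.82193404e-05,  8.68718506e-06,  1.77495323e-03,
       -1.02829277e-03, -9.22443218e-04]), 'joint_efforts': array([ 4.43395686e-05, -4.44829094e+01, -3.51672113e+01, -2.68289277e-04,
        7.02906564e-04, -1.18411674e-05]), 'eef_pos': array([0.24324978, 0.52101562, 0.30392086]), 'eef_rot': array([ 4.08394505e-06,  8.43532507e-01,  5.37078122e-01, -3.47316962e-07]), 'wrist_force': array([ 0.40998445, -0.28089076,  0.23758723]), 'torque': array([ 0.03922447,  0.00595899, -0.02975214]), 'opening': 1.0012596480261762}
```

```bash
python3 - <<'E'
import cv2
a=cv2.imread('pics/scene0.png');cv2.imwrite('pics/s0c.png',cv2.resize(a[90:360,60:430],None,fx=2.1,fy=2.1,interpolation=cv2.INTER_CUBIC))
a=cv2.imread('pics/side0.png');cv2.imwrite('pics/d0c.png',cv2.resize(a[120:320,150:430],None,fx=2.8,fy=2.8,interpolation=cv2.INTER_CUBIC))
E
```

```text
(no output)
```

View pics/s0c.png

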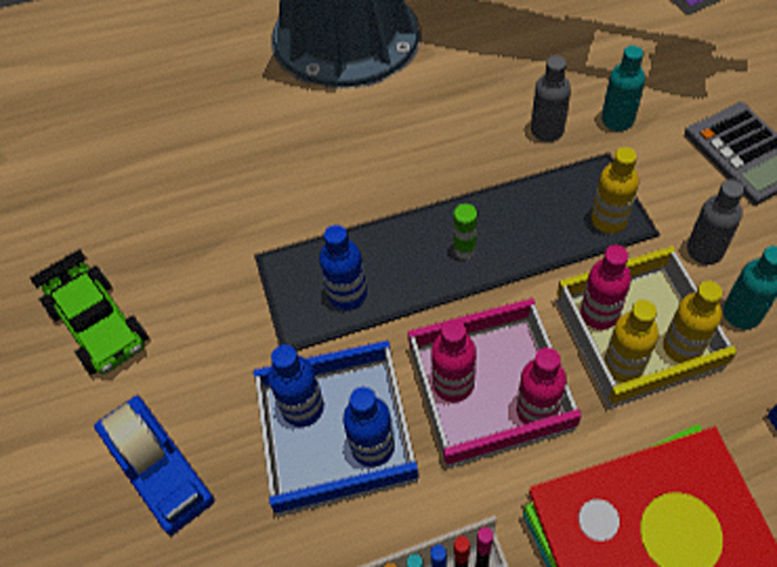

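View pics/d0c.png

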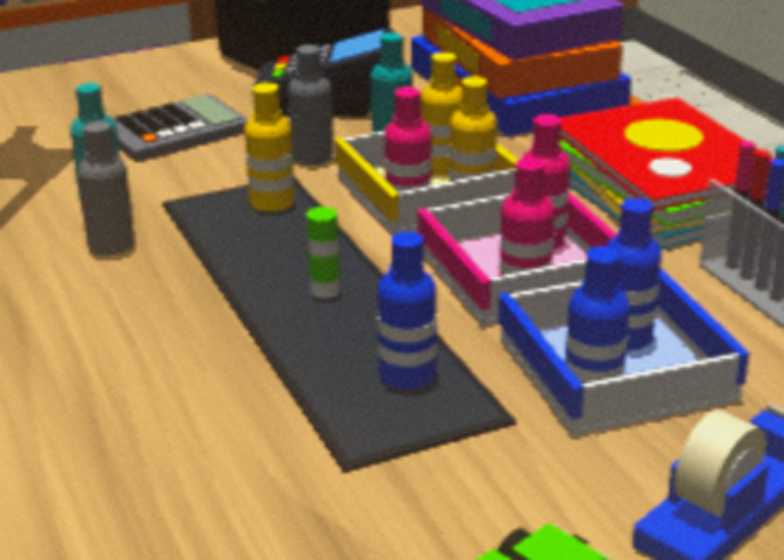

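View pics/scene0.png

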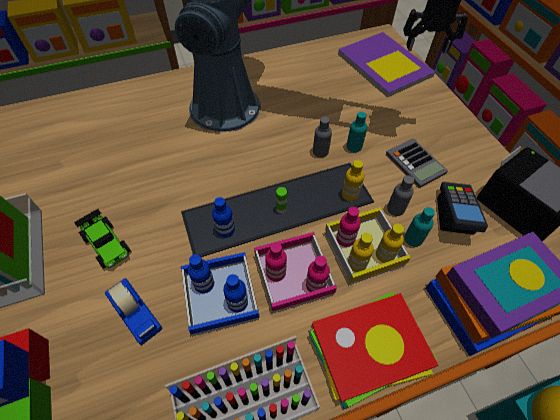

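```bash
cat > m.py <<'E'
from h import *
from scipy.optimize import least_squares, minimize
def cl(u,v): return u/2.1+60, v/2.1+90
def fit(c,cc,yaw0=None):
    P=np.array([atz(c,*cl(*q),.045)[:2] for q in cc])
    m=P.mean(0)
    L=np.array([[-1,1],[-1,-1],[1,-1],[1,1]])*.075
    f=lambda p:((L@np.array([[np.cos(p[2]),np.sin(p[2])],[-np.sin(p[2]),np.cos(p[2])]])+p[:2])-P).ravel()
    return min((least_squares(f,[*m,y]) for y in np.arange(0,6.3,.7)),key=lambda r:r.cost)
T=dict(yel=[(559,291),(673,250),(735,350),(613,400)],pink=[(409,332),(533,300),(580,415),(447,460)],blue=[(255,374),(388,343),(417,470),(274,508)])
def wrap(y): return (y+np.pi/4)%(np.pi/2)-np.pi/4
ang=np.linspace(0,2*np.pi,40)
def sil(c,x,y,z0):
    im=np.zeros((420,560),np.uint8)
    for (r1,a,r2,b) in ((.024,0,.024,.086),(.024,.086,.013,.1),(.013,.1,.013,.130)):
        p=np.vstack([np.c_[x+r*np.cos(ang),y+r*np.sin(ang),0*ang+z0+z] for r,z in((r1,a),(r2,b))])
        q=proj(c,p); h=cv2.convexHull((q*16).round().astype(np.int32)); cv2.fillConvexPoly(im,h,255,cv2.LINE_AA,4)
    return im/255.
R={'pink':(160,178),'yel':(20,32),'blue':(108,125)}
def mask(c,col):
    h=cv2.cvtColor(cv2.GaussianBlur(c['color'],(3,3),0),cv2.COLOR_BGR2HSV)
    m=((h[...,0]>=R[col][0])&(h[...,0]<=R[col][1])&(h[...,1]>150)&(h[...,2]>40)).astype(np.uint8)
    return cv2.morphologyEx(m,cv2.MORPH_CLOSE,np.ones((5,5),np.uint8)).astype(float)
def refine(cams,col,xy,z0):
    ms=[mask(c,col) for c in cams]
    def f(p):
        s=0
        for c,m in zip(cams,ms):
            S=sil(c,p[0]/100,p[1]/100,z0); D=cv2.dilate(S,np.ones((7,7)))
            s-=((S*m).sum()-.5*((D-S)*m).sum())/S.sum()
        return s
    r=minimize(f,np.array(xy)*100,method='Nelder-Mead',options=dict(initial_simplex=np.array(xy)*100+np.array([[0,0],[1,0],[0,1]])))
    return r.x/100,r.fun
B={'stray_blue':('blue',336,232,.005),'stray_yel':('yel',625,155,.005),'stray_pink':('pink',616,252,.005),'sy1':('yel',643,308,.005),'sy2':('yel',710,290,.005),'sp1':('pink',454,328,.005),'sp2':('pink',547,356,.005),'sb1':('blue',285,352,.005),'sb2':('blue',363,395,.005)}
E
python3 - <<'E'
from m import *
import json
s=cam('scene');d=cam('side')
tr={}
for k,v in T.items():
    r=fit(s,v); tr[k]=[r.x[0],r.x[1],wrap(r.x[2])]; print(k,np.round(tr[k],4),'res mm',np.sqrt(2*r.cost/4)*1e3)
ov=[s['color'].copy(),d['color'].copy()]
for k,(col,u,v,z) in B.items():
    p0=atz(s,*cl(u,v),z+.130)[:2]
    a=refine([s],col,p0,z);b=refine([s,d],col,a[0],z); dd=refine([d],col,b[0],z)
    print(k,np.round(p0,3),np.round(a[0],4),round(a[1],2),'both',np.round(b[0],4),round(b[1],2),'side',np.round(dd[0],4))
    for o,c in zip(ov,(s,d)):
        cs,_=cv2.findContours((sil(c,*b[0],z)>.5).astype(np.uint8),cv2.RETR_EXTERNAL,cv2.CHAIN_APPROX_NONE);cv2.drawContours(o,cs,-1,(255,255,255),1)
for k,(x,y,w) in tr.items():
    L=np.array([[-1,1],[-1,-1],[1,-1],[1,1]])*.075; Rm=np.array([[np.cos(w),-np.sin(w)],[np.sin(w),np.cos(w)]])
    for z in (.045,):
        for o,c in zip(ov,(s,d)):
            cv2.polylines(o,[proj(c,np.c_[L@Rm.T+[x,y],[z]*4]).round().astype(int)],True,(255,0,255),1)
    for k2 in [0]: pass
cv2.imwrite('pics/o1.png',cv2.resize(ov[0][130:360,160:430],None,fx=2.6,fy=2.6,interpolation=cv2.INTER_CUBIC))
cv2.imwrite('pics/o2.png',cv2.resize(ov[1][120:320,150:430],None,fx=2.8,fy=2.8,interpolation=cv2.INTER_CUBIC))
g=[];
r=ctrl.look_for('scene','glue_stick')[0]['bbox'];print('glue',atz(s,(r[0]+r[2])/2,r[3]-4,.005))
E
```

```text
yel [0.6319 0.1812 0.6093] res mm 147.32466661009707
pink [ 0.6337 -0.0088  0.6445] res mm 149.67019722095563
blue [ 0.626  -0.1872 -0.5269] res mm 149.02808467137126
stray_blue [ 0.455 -0.126] [ 0.4527 -0.1279] -0.81 both [ 0.4534 -0.1281] -1.23 side [ 0.4593 -0.1169]
stray_yel [0.464 0.223] [0.4612 0.2252] -0.85 both [0.4625 0.2251] -1.72 side [0.4643 0.2286]
stray_pink [0.584 0.151] [0.5845 0.1509] -0.74 both [0.5859 0.1511] -1.2 side [0.5887 0.1539]
sy1 [0.657 0.147] [0.6617 0.146 ] -0.79 both [0.6576 0.1508] -1.36 side [0.6834 0.2263]
sy2 [0.662 0.223] [0.6629 0.2231] -0.82 both [0.6657 0.2213] -1.5 side [0.6833 0.2262]
sp1 [ 0.612 -0.046] [ 0.6072 -0.0476] -0.75 both [ 0.6138 -0.0475] -1.17 side [0.6767 0.0386]
sp2 [0.673 0.031] [0.6792 0.0278] -0.8 both [0.6774 0.0308] -1.54 side [0.6768 0.0384]
sb1 [ 0.579 -0.213] [ 0.5767 -0.2164] -0.73 both [ 0.5816 -0.2147] -1.15 side [ 0.6493 -0.1461]
sb2 [ 0.65  -0.154] [ 0.6548 -0.1565] -0.68 both [ 0.6488 -0.1533] -1.27 side [ 0.6498 -0.1462]
glue [0.4479357  0.02612187 0.005     ]
```

View pics/o1.png

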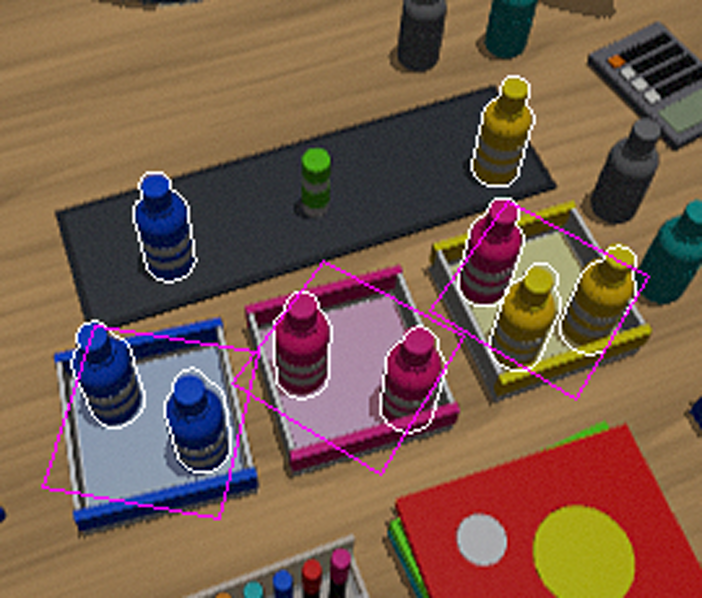

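View pics/o2.png

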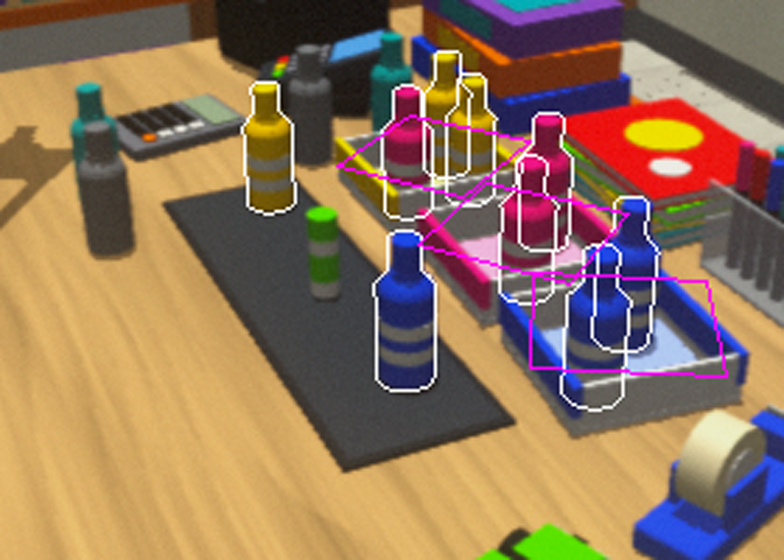

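```bash
sed -i 's/L=np.array(\[\[-1,1\],\[-1,-1\],\[1,-1\],\[1,1\]\])/L=np.array([[-1,-1],[-1,1],[1,1],[1,-1]])/' m.py
python3 - <<'E'
from m import *
s=cam('scene');d=cam('side')
ov=[s['color'].copy(),d['color'].copy()]
for k,v in T.items():
    r=fit(s,v); x,y,w=r.x; print(k,np.round([x,y,wrap(w)],4),'res mm',np.sqrt(2*r.cost/4)*1e3)
    L=np.array([[-1,-1],[-1,1],[1,1],[1,-1]])*.075; Rm=np.array([[np.cos(w),-np.sin(w)],[np.sin(w),np.cos(w)]])
    for z in (.045,0):
        for o,c in zip(ov,(s,d)):
            cv2.polylines(o,[proj(c,np.c_[L@Rm.T+[x,y],[z]*4]).round().astype(int)],True,(255,0,255),1)
    S={'yel':[(.5859,.1511),(.6576,.1508),(.6657,.2213)],'pink':[(.6138,-.0475),(.6774,.0308)],'blue':[(.5816,-.2147),(.6488,-.1533)]}[k]
    for p in S: print('  local',np.round((np.array(p)-[x,y])@Rm*1000,1))
    for a in(-.04,.04):
        for b in (-.04,.04): print('  slot',a,b,np.round(Rm@[a,b]+[x,y],4))
cv2.imwrite('pics/o3.png',np.vstack([cv2.resize(ov[0][180:340,160:430],None,fx=2,fy=2),cv2.resize(ov[1][160:300,150:420],None,fx=2,fy=2)]))
E
```

```text
yel [0.6319 0.1812 0.0173] res mm 4.335738703973145
  local [-46.5 -29.3]
  local [ 25.2 -30.9]
  local [34.5 39.5]
  slot -0.04 -0.04 [0.5926 0.1405]
  slot -0.04 0.04 [0.5912 0.2205]
  slot 0.04 -0.04 [0.6725 0.1419]
  slot 0.04 0.04 [0.6712 0.2219]
pink [ 0.6337 -0.0088 -0.0531] res mm 2.5359325692659964
  local [-17.9 -39.7]
  local [41.5 41.9]
  slot -0.04 -0.04 [ 0.5917 -0.0466]
  slot -0.04 0.04 [0.5959 0.0333]
  slot 0.04 -0.04 [ 0.6716 -0.0509]
  slot 0.04 0.04 [0.6758 0.029 ]
blue [ 0.626  -0.1872 -0.0958] res mm 1.3990651581427787
  local [-41.6 -31.7]
  local [19.4 35.9]
  slot -0.04 -0.04 [ 0.5824 -0.2231]
  slot -0.04 0.04 [ 0.59   -0.1435]
  slot 0.04 -0.04 [ 0.662  -0.2308]
  slot 0.04 0.04 [ 0.6697 -0.1512]
```

View pics/o3.png

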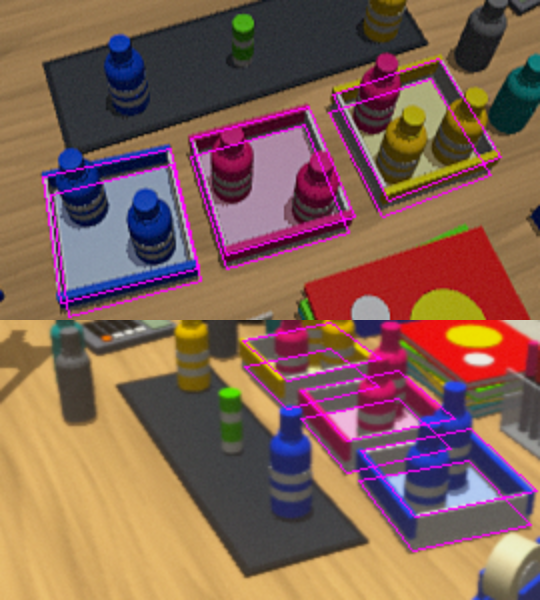

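Call:
move_arm --rows "0 0 0 0 0 -6.26 0.5;0 0 0 0 0 -6.26 0.5;0 0 0 0 0 -6.26 0.5;0 0 0 0 0 -6.25 0.5;-2.3 2.15 0 0 0 0 0.5;-2.3 2.15 0 0 0 0 0.5;-2.3 2.15 0 0 0 0 0.5;-2.3 2.15 0 0 0 0 0.5;-2.3 2.15 0 0 0 0 0.5;-2.3 2.15 0 0 0 0 0.5;-2.3 2.15 0 0 0 0 0.5;-2.3 2.15 0 0 0 0 0.5;-2.3 2.15 0 0 0 0 0.5;-2.3 2.15 0 0 0 0 0.5;-2.3 2.15 0 0 0 0 0.5;-2.3 2.15 0 0 0 0 0.5;-2.3 2.15 0 0 0 0 0.5;-2.3 2.15 0 0 0 0 0.5;-2.3 2.15 0 0 0 0 0.5;-2.3 2.15 0 0 0 0 0.5"

```text
time_s: 3.1
eef_pos: [0.5881, 0.152, 0.3039]
eef_rot: [0.0, 0.707, 0.707, 0.0]
wrist_force: [0.3, 0.4, -0.3]
opening: 0.502
```

```bash
python3 - <<'E'
from m import *
w=cam('wrist'); print(ctrl.get_obs()['eef_pos'])
o=w['color'].copy()
for p in [(.5859,.1511),(.6576,.1508),(.6657,.2213)]:
    for z in(.091,.135):
        r=.024 if z<.1 else .013
        cv2.polylines(o,[proj(w,np.c_[p[0]+r*np.cos(ang),p[1]+r*np.sin(ang),0*ang+z]).round().astype(int)],True,(255,255,255),1)
L=np.array([[-1,-1],[-1,1],[1,1],[1,-1]])*.075;a=.0173;Rm=np.array([[np.cos(a),-np.sin(a)],[np.sin(a),np.cos(a)]])
cv2.polylines(o,[proj(w,np.c_[L@Rm.T+[.6319,.1812],[.045]*4]).round().astype(int)],True,(255,0,255),1)
cv2.imwrite('pics/w1.png',o)
E
```

```text
[0.59090802 0.14827266 0.30391168]
```

View pics/w1.png

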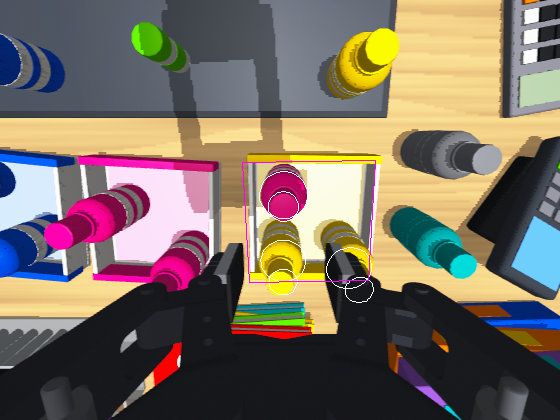

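Call:
move_arm --rows "0.28 -0.5 0 0 0 0 0.5;0 0 1 0 0 0 0.5;0 0 1 0 0 0 0.5;0 0 1.5 0 0 0 0.5;0 0 1.5 0 0 0 0.5;0 0 1.5 0 0 0 0.5;0 0 1.5 0 0 0 0.5;0 0 1 0 0 0 0.5;0 0 1 0 0 0 0.5;0 0 1 0 0 0 0.5;0 0 1 0 0 0 0.5;0 0 0.6 0 0 0 0.5;0 0 0 0 0 0 0.5;0 0 0 0 0 0 0.5;0 0 0 0 0 0 0.5"

```text
time_s: 4.65
eef_pos: [0.5827, 0.1559, 0.1786]
eef_rot: [0.0, 0.707, 0.707, 0.0]
wrist_force: [0.4, -0.0, 0.2]
opening: 0.499
```

```bash
python3 - <<'E'
from m import *
w=cam('wrist','w2'); print(ctrl.get_obs()['eef_pos'])
E
```

```text
[0.5826467  0.15588886 0.17857389]
```

View pics/w2.png

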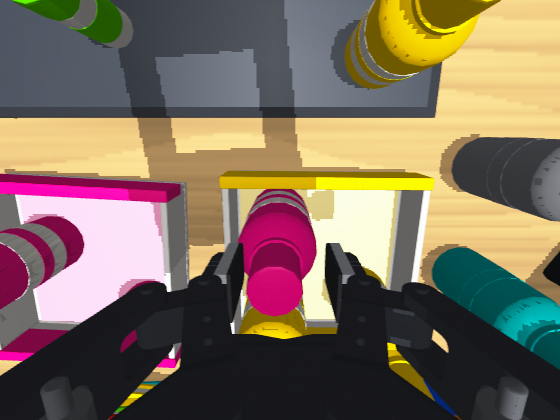

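Call:
move_arm --rows "-0.24 0.15 0 0 0 0 0.5;-0.24 0.15 0 0 0 0 0.5;0 0 0 0 0 0 0.5;0 0 0 0 0 0 0;0 0 0 0 0 0 0;0 0 0 0 0 0 0;0 0 0 0 0 0 0;0 0 0 0 0 0 0;0 0 0 0 0 0 0"

```text
time_s: 5.6
eef_pos: [0.5854, 0.1511, 0.1781]
eef_rot: [0.0, 0.707, 0.707, 0.0]
wrist_force: [0.3, -0.1, 2.4]
opening: 0.286
```

```bash
python3 - <<'E'
from m import *
w=cam('wrist','w3'); o=ctrl.get_obs();print(o['eef_pos'],o['opening'],o['wrist_force'])
E
```

```text
[0.58542309 0.15112809 0.17811671] 0.2831156512065319 [ 0.66282713 -0.18043186  3.66793834]
```

View pics/w3.png

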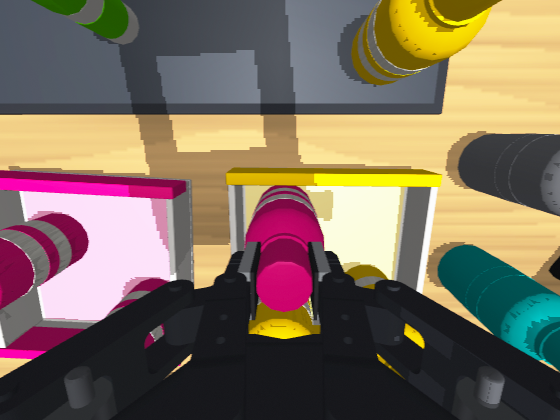

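Call:
move_arm --rows "0 0 -0.5 0 0 0 0;0 0 -1 0 0 0 0;0 0 -2 0 0 0 0;0 0 -2 0 0 0 0;0 0 -2 0 0 0 0;0 0 -2 0 0 0 0;0 0 -2 0 0 0 0;0 0 -2 0 0 0 0;0 0 -1.5 0 0 0 0;-1 0 0 0 0 0 0;-2 0.3 0 0 0 0 0;-2 0.3 0 0 0 0 0;-2 0.3 0 0 0 0 0;-2 0.3 0 0 0 0 0;-2 0.25 0 0 0 0 0;-1 0 0 0 0 0 0;0 0 0 0 0 0 0;0 0 0 0 0 0 0;0 0 0 0 0 0 0"

```text
time_s: 7.55
eef_pos: [0.5996, 0.0319, 0.3277]
eef_rot: [-0.0, 0.707, 0.707, 0.0]
wrist_force: [-0.1, -0.4, -2.2]
opening: 0.287
```

```bash
python3 - <<'E'
from m import *
w=cam('wrist'); o=ctrl.get_obs();print(o['eef_pos'],o['opening'],o['wrist_force'])
x,y,_=o['eef_pos'];im=w['color'].copy()
cv2.polylines(im,[proj(w,np.c_[x+.024*np.cos(ang),y+.024*np.sin(ang),0*ang+.005]).round().astype(int)],True,(255,255,255),1)
cv2.imwrite('pics/w4.png',im)
cam('side','d4')
E
```

```text
[0.59960334 0.03192605 0.32779937] 0.28306902482775215 [-0.63739037 -0.12015236 -1.83511429]
```

View pics/w4.png

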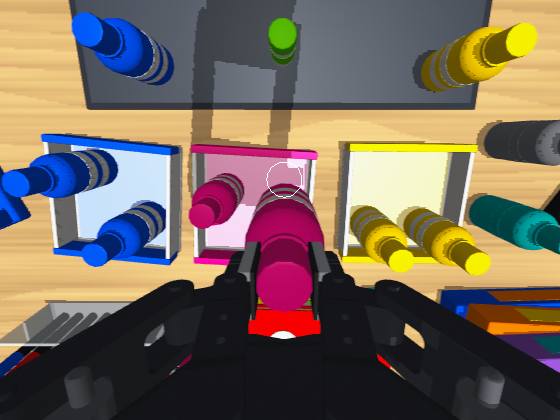

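View pics/d4.png

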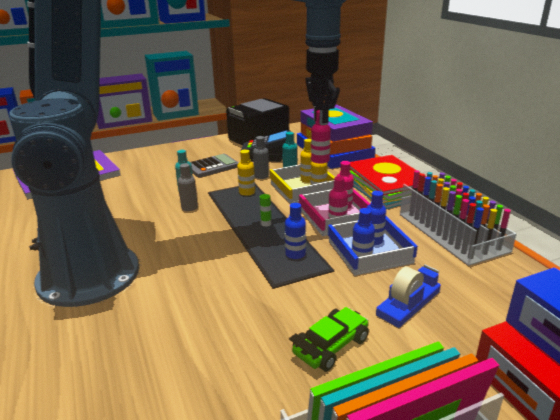

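Call:
move_arm --rows "-0.4 0.3 0 0 0 0 0;0 0 1 0 0 0 0;0 0 2 0 0 0 0;0 0 2 0 0 0 0;0 0 2 0 0 0 0;0 0 2 0 0 0 0;0 0 2 0 0 0 0;0 0 1 0 0 0 0;0 0 1 0 0 0 0;0 0 1 0 0 0 0;0 0 0.4 0 0 0 0;0 0 0.2 0 0 0 0;0 0 0.2 0 0 0 0;0 0 0.1 0 0 0 0;0 0 0 0 0 0 0;0 0 0 0 0 0 0"

```text
time_s: 9.25
eef_pos: [0.6029, 0.027, 0.1792]
eef_rot: [0.0, 0.707, 0.707, 0.0]
wrist_force: [0.1, -0.2, -1.8]
opening: 0.283
```

```bash
python3 - <<'E'
from m import *
s=cam('side'); o=ctrl.get_obs();print(o['eef_pos'],o['opening'],o['wrist_force'])
c=cam('scene')
im=np.hstack([cv2.resize(s['color'][140:290,240:440],None,fx=2,fy=2),cv2.resize(c['color'][180:330,180:380],None,fx=2,fy=2)])
cv2.imwrite('pics/w5.png',im)
E
```

```text
[0.60294052 0.02704921 0.17922224] 0.2852423594553659 [ 0.28900817  0.2008969  -1.48201867]
```

View pics/w5.png

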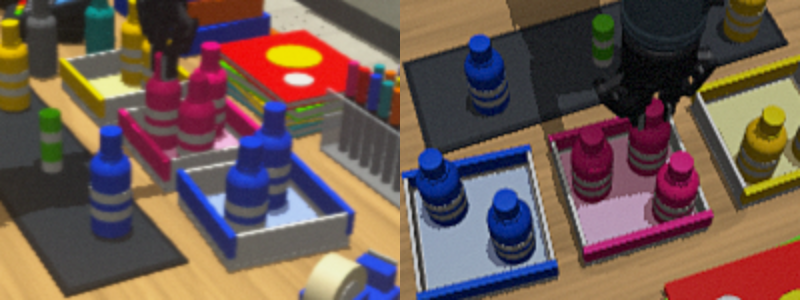

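Call:
move_arm --rows "0 0 0.1 0 0 0 0;0 0 0 0 0 0 0;0 0 0 0 0 0 0"

```text
time_s: 9.65
eef_pos: [0.6029, 0.027, 0.1781]
eef_rot: [0.0, 0.707, 0.707, 0.0]
wrist_force: [0.6, 0.2, -0.4]
opening: 0.284
```

Call:
move_arm --rows "0 0 0.1 0 0 0 0;0 0 0 0 0 0 0;0 0 0 0 0 0 0"

```text
time_s: 9.95
eef_pos: [0.6033, 0.0271, 0.1781]
eef_rot: [0.001, 0.707, 0.707, 0.0]
wrist_force: [-1.4, 0.2, 5.6]
opening: 0.286
```

Call:
move_arm --rows "0 0 0 0 0 0 0.5;0 0 0 0 0 0 0.5;0 0 0 0 0 0 0.5;0 0 0 0 0 0 0.5;0 0 -0.5 0 0 0 0.5;0 0 -1 0 0 0 0.5;0 0 -2 0 0 0 0.5;0 0 -2.5 0 0 0 0.5;0 0 -2 0 0 0 0.5;0 0 -2 0 0 0 0.5;1.5 -1 -1 0 0 0 0.5;2.5 -1.8 0 0 0 0 0.5;2.5 -1.8 0 0 0 0 0.5;2.5 -1.8 0 0 0 0 0.5;2.5 -1.8 0 0 0 0 0.5;2.5 -1.8 0 0 0 0 0.5;2.5 -1.8 0 0 0 0 0.5;2 -1.4 0 0 0 0 0.5;1.3 -0.8 0 0 0 0 0.5;0 0 0 0 0 0 0.5"

```text
time_s: 11.95
eef_pos: [0.4614, 0.2267, 0.287]
eef_rot: [-0.0, 0.706, 0.708, 0.0]
wrist_force: [1.6, -1.1, 0.0]
opening: 0.503
```

```bash
python3 - <<'E'
from m import *
w=cam('wrist'); s=cam('side');c=cam('scene'); o=ctrl.get_obs();print(o['eef_pos'],o['opening'],o['wrist_force'])
im=w['color'].copy();cv2.polylines(im,[proj(w,np.c_[.4625+.013*np.cos(ang),.2251+.013*np.sin(ang),0*ang+.135]).round().astype(int)],True,(255,255,255),1)
im=np.vstack([cv2.resize(im,None,fx=.7,fy=.7),cv2.resize(np.hstack([s['color'][140:290,220:440],c['color'][180:330,160:380]]),(392,294//2))])
cv2.imwrite('pics/w6.png',im)
print(refine([c,s],'yel',(.4625,.2251),.005))
E
```

```text
[0.46315801 0.22461687 0.2869917 ] 0.5006227290363875 [0.07902306 0.69262968 0.14833802]
(array([0.46253644, 0.22480778]), np.float64(-1.7029465842998937))
```

View pics/w6.png

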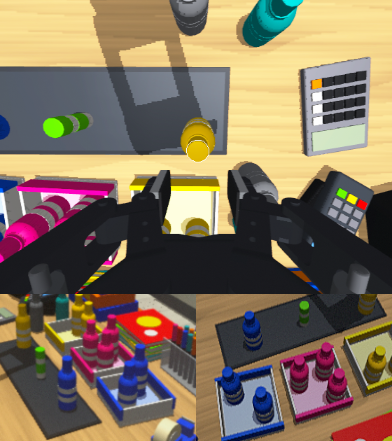

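Call:
move_arm --rows "0 0 1 0 0 0 0.5;0 0 1.5 0 0 0 0.5;0 0 1.5 0 0 0 0.5;0 0 1.5 0 0 0 0.5;0 0 1.5 0 0 0 0.5;0 0 1.5 0 0 0 0.5;0 0 1.5 0 0 0 0.5;0 0 0.9 0 0 0 0.5;0 0 0 0 0 0 0.5;0 0 0 0 0 0 0.5"

```text
time_s: 13.1
eef_pos: [0.463, 0.2247, 0.1779]
eef_rot: [-0.0, 0.707, 0.707, -0.0]
wrist_force: [0.1, -0.5, 0.7]
opening: 0.497
```

```bash
python3 - <<'E'
from m import *
w=cam('wrist','w7'); o=ctrl.get_obs();print(o['eef_pos'],o['opening'],o['wrist_force'])
E
```

```text
[0.46328734 0.22489387 0.17834893] 0.4972343757000108 [-0.34479876 -1.25416147 -0.31145176]
```

View pics/w7.png

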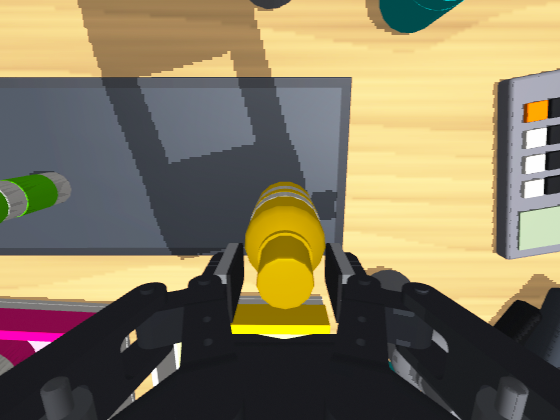

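Call:
move_arm --rows "0 0 0 0 0 0 0;0 0 0 0 0 0 0;0 0 0 0 0 0 0;0 0 0 0 0 0 0;0 0 0 0 0 0 0;0 0 -0.5 0 0 0 0;0 0 -1 0 0 0 0;0 0 -2 0 0 0 0;0 0 -2.5 0 0 0 0;0 0 -2.5 0 0 0 0;0 0 -2.5 0 0 0 0;0 0 -2 0 0 0 0;0 1 -1 0 0 0 0;-0.6 2.5 0 0 0 0 0;-0.6 2.5 0 0 0 0 0;-0.6 2.5 0 0 0 0 0;-0.6 2.5 0 0 0 0 0;-0.6 1.5 0 0 0 0 0;0 0.9 0 0 0 0 0;0 0 0 0 0 0 0"

```text
time_s: 15.15
eef_pos: [0.5971, 0.1949, 0.3176]
eef_rot: [-0.0, 0.707, 0.707, -0.0]
wrist_force: [-0.4, 0.2, -1.8]
opening: 0.284
```

```bash
python3 - <<'E'
from m import *
w=cam('wrist'); o=ctrl.get_obs();print(o['eef_pos'],o['opening'],o['wrist_force'])
x,y,_=o['eef_pos'];im=w['color'].copy()
cv2.polylines(im,[proj(w,np.c_[x+.024*np.cos(ang),y+.024*np.sin(ang),0*ang+.005]).round().astype(int)],True,(0,0,255),1)
cv2.imwrite('pics/w8.png',im)
E
```

```text
[0.59643429 0.19523573 0.31766207] 0.28613281143598496 [-0.11145274  0.03048959 -2.8084204 ]
```

View pics/w8.png

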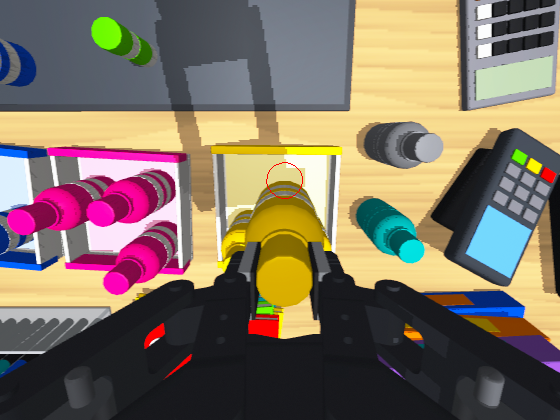

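Call:
move_arm --rows "0 0 1 0 0 0 0;0 0 2 0 0 0 0;0 0 2 0 0 0 0;0 0 2 0 0 0 0;0 0 2 0 0 0 0;0 0 2 0 0 0 0;0 0 1 0 0 0 0;0 0 1 0 0 0 0;0 0 0.4 0 0 0 0;0 0 0.2 0 0 0 0;0 0 0.2 0 0 0 0;0 0 0.1 0 0 0 0;0 0 0 0 0 0 0;0 0 0 0 0 0 0"

```text
time_s: 16.6
eef_pos: [0.597, 0.1951, 0.1793]
eef_rot: [0.0, 0.707, 0.707, 0.0]
wrist_force: [0.4, -0.6, -2.3]
opening: 0.284
```

Call:
move_arm --rows "0 0 0.1 0 0 0 0;0 0 0 0 0 0 0;0 0 0 0 0 0 0"

```text
time_s: 16.9
eef_pos: [0.5973, 0.1951, 0.179]
eef_rot: [0.0, 0.707, 0.707, 0.001]
wrist_force: [-1.6, 0.1, 6.2]
opening: 0.286
```

```bash
python3 - <<'E'
from m import *
s=cam('side'); o=ctrl.get_obs();print(o['eef_pos'],o['opening'],o['wrist_force'])
c=cam('scene')
im=np.hstack([cv2.resize(s['color'][140:290,240:440],None,fx=2,fy=2),cv2.resize(c['color'][160:310,230:430],None,fx=2,fy=2)])
cv2.imwrite('pics/w9.png',im)
E
```

```text
[0.59725482 0.19509861 0.17899801] 0.28922869790264083 [-1.73764857 -0.83882698  4.83719373]
```

View pics/w9.png

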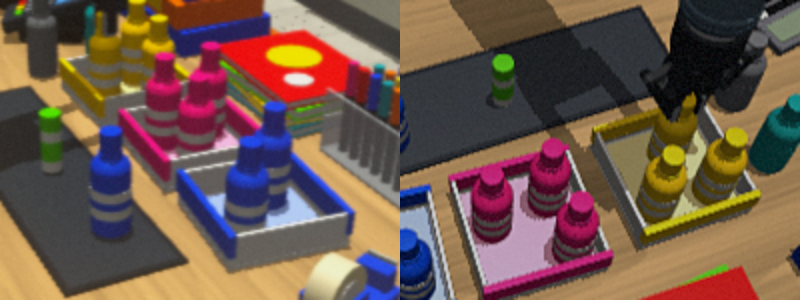

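Call:
move_arm --rows "0 0 0 0 0 0 0.5;0 0 0 0 0 0 0.5;0 0 0 0 0 0 0.5;0 0 0 0 0 0 0.5;0 0 -0.5 0 0 0 0.5;0 0 -1 0 0 0 0.5;0 0 -2 0 0 0 0.5;0 0 -2.5 0 0 0 0.5;0 0 -2 0 0 0 0.5;0 0 -2 0 0 0 0.5;-2 -1 -1 0 0 0 0.5;-3.6 -1.5 0 0 0 0 0.5;-3.8 -1.7 0 0 0 0 0.5;-3.8 -1.7 0 0 0 0 0.5;-3.8 -1.7 0 0 0 0 0.5;-3.8 -1.7 0 0 0 0 0.5;-3.8 -1.7 0 0 0 0 0.5;-3.8 -1.7 0 0 0 0 0.5;-2.5 -1 0 0 0 0 0.5;-1.4 -0.6 0 0 0 0 0.5"

```text
time_s: 19.0
eef_pos: [0.4531, -0.13, 0.2892]
eef_rot: [0.001, 0.708, 0.706, 0.0]
wrist_force: [0.1, 0.4, -0.1]
opening: 0.497
```

Call:
move_arm --rows "0 0 0 0 0 0 0.5;0 0 0 0 0 0 0.5;0 0 0 0 0 0 0.5"

```text
time_s: 19.3
eef_pos: [0.4541, -0.1272, 0.2883]
eef_rot: [0.0, 0.707, 0.707, 0.0]
wrist_force: [0.0, 0.8, -0.3]
opening: 0.5
```

```bash
python3 - <<'E'
from m import *
w=cam('wrist'); s=cam('side');c=cam('scene'); o=ctrl.get_obs();print(o['eef_pos'],o['opening'],o['wrist_force'])
b=refine([c,s],'blue',(.4534,-.1281),.005);print(b)
im=w['color'].copy();cv2.polylines(im,[proj(w,np.c_[.4534+.013*np.cos(ang),-.1281+.013*np.sin(ang),0*ang+.135]).round().astype(int)],True,(255,255,255),1)
im=np.vstack([cv2.resize(im,None,fx=.7,fy=.7),cv2.resize(np.hstack([s['color'][140:290,220:440],c['color'][180:330,240:460]]),(392,294//2))])
cv2.imwrite('pics/w10.png',im)
E
```

```text
[ 0.45404742 -0.12715304  0.28792985] 0.5017542413702127 [ 0.13683159 -0.28283444 -0.22486483]
(array([ 0.45329181, -0.12806508]), np.float64(-1.2662498244069367))
```

View pics/w10.png

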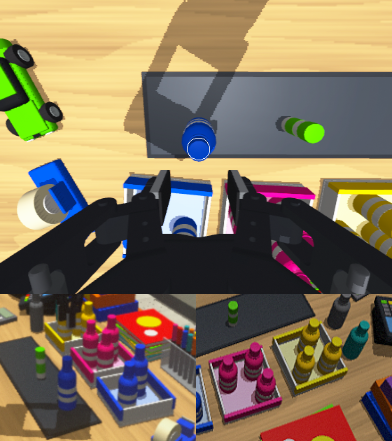

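Call:
move_arm --rows "-0.1 -0.1 1 0 0 0 0.5;0 0 1.5 0 0 0 0.5;0 0 1.5 0 0 0 0.5;0 0 1.5 0 0 0 0.5;0 0 1.5 0 0 0 0.5;0 0 1.5 0 0 0 0.5;0 0 1.5 0 0 0 0.5;0 0 1 0 0 0 0.5;0 0 0 0 0 0 0.5;0 0 0 0 0 0 0.5;0 0 0 0 0 0 0;0 0 0 0 0 0 0;0 0 0 0 0 0 0;0 0 0 0 0 0 0;0 0 0 0 0 0 0"

```text
time_s: 20.95
eef_pos: [0.4533, -0.1291, 0.1787]
eef_rot: [0.001, 0.707, 0.707, 0.0]
wrist_force: [-0.2, 1.7, 5.7]
opening: 0.285
```

```bash
python3 - <<'E'
from m import *
w=cam('wrist','w11'); o=ctrl.get_obs();print(o['eef_pos'],o['opening'],o['wrist_force'])
E
```

```text
[ 0.45332322 -0.12908323  0.17876225] 0.2862401801877034 [-0.05546376  2.63330781  6.69246367]
```

View pics/w11.png

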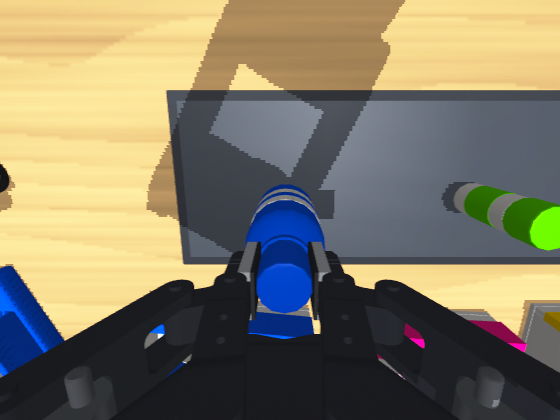

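Call:
move_arm --rows "0 0 -0.5 0 0 0 0;0 0 -1 0 0 0 0;0 0 -2 0 0 0 0;0 0 -2.5 0 0 0 0;0 0 -2.5 0 0 0 0;0 0 -2.5 0 0 0 0;0 0 -2.5 0 0 0 0;0 0 -1.5 0 0 0 0;0 0 -1 0 0 0 0;-0.7 1.5 0 0 0 0 0;-1.2 2.5 0 0 0 0 0;-1.2 2.5 0 0 0 0 0;-1.2 2.5 0 0 0 0 0;-1.2 2.5 0 0 0 0 0;-1.2 2.5 0 0 0 0 0;-1.2 2.5 0 0 0 0 0;-1.1 2.3 0 0 0 0 0;-0.7 1.7 0 0 0 0 0;0 0 0 0 0 0 0;0 0 0 0 0 0 0"

```text
time_s: 23.0
eef_pos: [0.6573, -0.2257, 0.3368]
eef_rot: [-0.001, 0.707, 0.707, -0.0]
wrist_force: [-0.3, -0.3, -1.5]
opening: 0.282
```

```bash
python3 - <<'E'
from m import *
w=cam('wrist'); o=ctrl.get_obs();print(o['eef_pos'],o['opening'],o['wrist_force'])
x,y,_=o['eef_pos'];im=w['color'].copy()
cv2.polylines(im,[proj(w,np.c_[x+.024*np.cos(ang),y+.024*np.sin(ang),0*ang+.005]).round().astype(int)],True,(0,0,255),1)
cv2.imwrite('pics/w12.png',im)
E
```

```text
[ 0.6570653  -0.2255726   0.33717928] 0.2860575511169046 [-0.38315971 -0.20543741 -1.89453317]
```

View pics/w12.png

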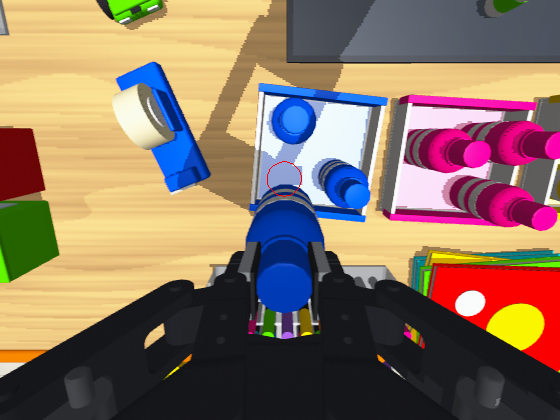

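Call:
move_arm --rows "0.2 -0.4 0 0 0 0 0;0 0 1 0 0 0 0;0 0 2 0 0 0 0;0 0 2 0 0 0 0;0 0 2 0 0 0 0;0 0 2 0 0 0 0;0 0 2 0 0 0 0;0 0 2 0 0 0 0;0 0 1 0 0 0 0;0 0 1 0 0 0 0;0 0 0.4 0 0 0 0;0 0 0.2 0 0 0 0;0 0 0.2 0 0 0 0;0 0 0 0 0 0 0;0 0 0 0 0 0 0"

```text
time_s: 24.55
eef_pos: [0.6541, -0.2241, 0.1805]
eef_rot: [0.0, 0.707, 0.707, 0.0]
wrist_force: [-0.4, -0.5, -1.1]
opening: 0.283
```

Call:
move_arm --rows "0 0 0.1 0 0 0 0;0 0 0 0 0 0 0;0 0 0 0 0 0 0"

```text
time_s: 24.85
eef_pos: [0.6538, -0.2239, 0.1789]
eef_rot: [0.0, 0.707, 0.707, -0.0]
wrist_force: [-0.5, -0.2, -2.3]
opening: 0.286
```

```bash
python3 - <<'E'
from m import *
s=cam('side'); o=ctrl.get_obs();print(o['eef_pos'],o['opening'],o['wrist_force'])
c=cam('scene')
im=np.hstack([cv2.resize(s['color'][160:310,260:460],None,fx=2,fy=2),cv2.resize(c['color'][200:350,150:350],None,fx=2,fy=2)])
cv2.imwrite('pics/w13.png',im)
E
```

```text
[ 0.65380603 -0.2239587   0.17894246] 0.28437109938399524 [ 0.02655208  0.00948423 -1.63679643]
```

View pics/w13.png

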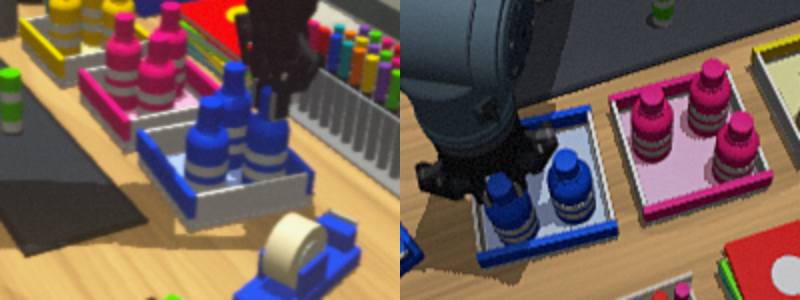

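Call:
move_arm --rows "0 0 0.1 0 0 0 0;0 0 0 0 0 0 0;0 0 0 0 0 0 0"

```text
time_s: 25.25
eef_pos: [0.6541, -0.2239, 0.1788]
eef_rot: [0.0, 0.707, 0.707, 0.0]
wrist_force: [-0.2, 1.6, 4.8]
opening: 0.286
```

Contact with the floor; I release and retreat.

Call:
move_arm --rows "0 0 0 0 0 0 0.5;0 0 0 0 0 0 0.5;0 0 0 0 0 0 0.5;0 0 0 0 0 0 0.5;0 0 -0.5 0 0 0 0.5;0 0 -1 0 0 0 0.5;0 0 -2 0 0 0 0.5;0 0 -2.5 0 0 0 0.5;0 0 -2.5 0 0 0 0.5;0 0 -2.5 0 0 0 0.5;0 0 -2 0 0 0 0.5;0 -2.5 0 0 0 0 0.5;0 -3.5 0 0 0 0 0.5;0 -3.5 0 0 0 0 0.5;0 -3.5 0 0 0 0 0.5;0 -3.5 0 0 0 0 0.5;0 -3.5 0 0 0 0 0.5;0 -2.5 0 0 0 0 0.5;0 0 0 0 0 0 0.5;0 0 0 0 0 0 0.5"

```text
time_s: 27.25
eef_pos: [0.429, -0.2243, 0.3092]
eef_rot: [0.001, 0.707, 0.707, 0.0]
wrist_force: [0.8, -0.1, -0.7]
opening: 0.503
```

```bash
python3 - <<'E'
from m import *
s=cam('side'); c=cam('scene');w=cam('wrist'); o=ctrl.get_obs();print(o['eef_pos'],o['opening'],o['wrist_force'])
im=np.vstack([np.hstack([cv2.resize(s['color'][130:280,230:430],None,fx=2,fy=2),cv2.resize(c['color'][180:330,180:380],None,fx=2,fy=2)]),np.hstack([cv2.resize(w['color'],(400,300)),cv2.resize(c['color'],(400,300))])])
cv2.imwrite('pics/w14.png',im)
for n,col,p in (('pink','pink',(.603,.027)),('yel','yel',(.597,.195)),('blue','blue',(.654,-.224))): print(n,refine([c,s],col,p,.005))
E
```

```text
[ 0.42964924 -0.2240952   0.30838693] 0.49968402482720226 [-0.21313937 -0.0250635   0.20643622]
pink (array([0.60531189, 0.0243279 ]), np.float64(-1.3332658424139212))
yel (array([0.59362315, 0.19566234]), np.float64(-1.2518339498188011))
blue (array([ 0.66002169, -0.22295684]), np.float64(-1.0305844651528149))
```

View pics/w14.png

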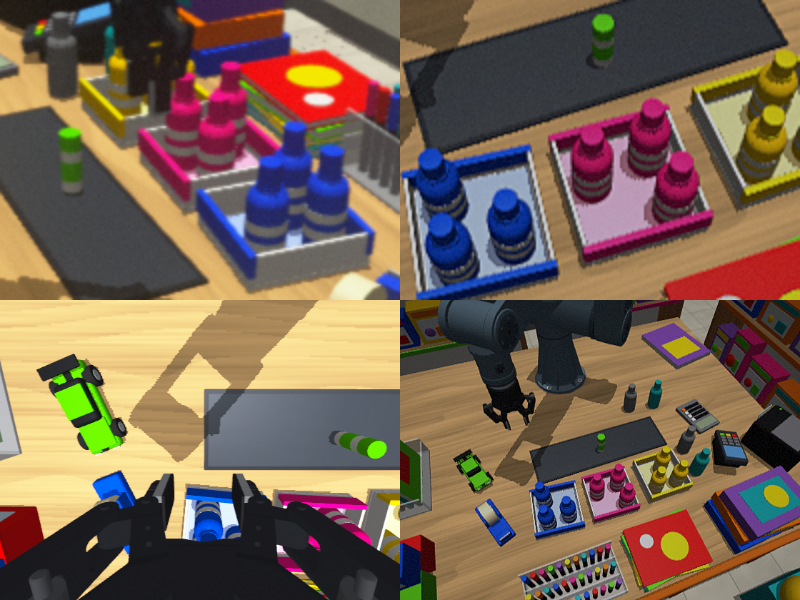

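```bash
python3 -c "
from bench import ctrl
print(ctrl.hand_in())"
```

```text
the job is handed in; nothing more can be done
None
```

I moved all three stray bottles into the trays of their own colours and handed the job in at about 27 s of the 72 s allowed. The stray pink was the one left in the yellow tray; the yellow and blue strays came from the mat. I lowered each one until the wrist force showed it touching the tray floor, then opened the fingers.

**Final pictures:** These show three upright bottles of the right colour in each tray. The glue stick, toy car and tape dispenser look unmoved, and the gripper is clear of everything. I did not measure the bystanders' positions again. The yellow tray was partly hidden behind the gripper in the side view, so for it I relied on the scene view.

**Placement:** From the release positions, the strays sit about 35 mm or less from their tray centres along each side, against a limit of 52 mm.

**Disagreements:**
- The last picture fits differed from the release positions by about 3–4 mm for pink and yellow. For blue, partly hidden behind its neighbours, they differed by 6 mm.
- My estimate of the yellow tray's centre looked about 5 mm off in the wrist view, so I allowed for that when placing.

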